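# Spring-return check of a photometer mirror mount

## Robot

A 6-joint arm with a two-finger parallel gripper is mounted at the origin on the work surface. World frame = base frame: x ahead of the robot, y to its left, z up, the work surface at z = 0. Lengths are in m, angles in rad, forces in N, time in s.
With the tool pointing down it reaches from about 0.275 to 0.725 m from the base axis. Payload 5.6 kg.
Tool frame: the origin (TCP) lies at the centre of the arm's flange, where the gripper is bolted on; the fingertips stand 173 mm ahead of it and the grasp point (between the pads) lies 155 mm ahead of it (robot.tips_ahead is the distance from the TCP to the fingertips, in m); z points along the fingers, y is the direction in which the jaws open and shut (so a half turn about z gives the same grasp; the last joint's range is limited). The gripper opens to 85 mm and grips with 20 to 120 N. Pads are 22 mm wide; open, the fingers measure 114 mm over their backs; the gripper's body (76 mm by 85 mm) begins 54 mm behind the grasp point. The pads swing forward as they close: fully open they stand 13 mm farther back than shut.
Start: joints at [1.541, 0.255, 0.108, 0, -1.424, -0.285], TCP at [0.17, 0.523, 0.405] pointing down, gripper open.
Joint ranges: [-2.95, 2.95], [-1.21, 1.97], [-1.09, 1.5], [-2.87, 1.71], [-2.94, -0.07], [-3.05, 3.05]. Speed limits (rad/s): [2.57, 2.57, 3.14, 3.14, 3.14, 3.14].

## Interface

Orientations are given as a rotation vector (axis times angle).
In Python, from bench import read_state, imaging, robot gives the robot as it stands.
- The arm moves only by the tool move_arm, never from a script. Its argument "deltas" is text: rows parted by semicolons, each of 7 numbers parted by spaces: the closure, from -1 (fully open) to 1 (shut), then the shift along the tool's x, y, z in units of 750 mm (1.0 is 750 mm), then the turn, a rotation vector about the tool's x, y, z in units of 2 pi rad (1.0 is 2 pi rad). A call has 1 to 12 rows; each row shifts and turns the pose as measured when the row begins, along the tool's axes as they then stand; what a row does not reach is not made up. A row lasts 1/12 s, in which the tool goes at most 41.7 mm and 7.16 degrees, less where a joint would pass 70% of its speed; a pose out of reach is approached as far as the arm can. A call with a number of a shift or a turn outside -1 to 1 is refused whole. A call with a gripper value outside its range is refused whole. The fingers move at their own pace and stop on an object; "newtons" is the grip in N (left out, the last holds). Time passes only in rows, so rows that do not move let the fingers close. It gives the time, the measured TCP pose, the force and the opening at its end, in the units of the state.
- read_state(): the state, without advancing time (a new reading comes with each control period).
- imaging.camera(name): name is "scene" or "top" or "wrist"; returns a dict with "frame" (480x640x3 uint8, red, green, blue), "mtx" (3x3 intrinsics, pixels), "position" and "attitude" of the camera in the world; the wrist camera has in their place "tool_from_camera" (4x4, takes a point from camera to tool coordinates, whose origin is the TCP and whose axes are the flange's). Camera axes: x right, y up, looking along -z (the intrinsics and any distortion apply to the point x, -y, -z); pixel columns grow to the right and rows downward; lengths in m; the calibration is good to about 2 mm. A picture is of the moment at which its call begins: read the wrist's pose just before it. There is no depth.
- robot.hand_in(): hands the job in, once; it reports no verdict.
The state is a dict: "time": time; "joints": joint angles; "qvel": joint speeds; "effort": joint torques, N m; "tool_pos": TCP position; "eef_rot": TCP orientation; "contact_force": force on the tool from outside, world axes, zero at the start; "ft_torque": the same for the moment, N m; "opening": finger opening in m.
Only numpy, scipy, OpenCV 4.12 (cv2) and the standard library are available. Lean on these libraries where they do the work, as an engineer would, in place of code of your own. Each camera call takes 0.05 s, during which the arm holds its last target.

## Task

Do the spring-return check on the sample-beam mirror mount, the one with the blue adjuster knobs: with closed fingers press its free corner straight down on the black rubber button until the tip of its pointer stands on the orange mark of its scale, not well beyond it, and keep it there for about a second. Then ease off slowly, so that the plate follows your finger back up to its rest without snapping back. Keep off the mirrors, do not push about or lift the mount or its orange mark, and leave the black-knobbed mount and everything else on the bench as they are.

Things in the scene. Friction and masses are not known exactly. Their poses are not given: they have to be found in the camera images.
- sample: sample-beam mirror mount (about 0.9 kg), loose on the blue mat: dark steel base and aluminium tilt plate over it, both 118 mm squares set as diamonds (corners along x and y); BLUE knobs (19 mm across, tops 77 mm up) at the plate's x corners; white scale 120 to 160 mm out along +y, 80 mm tall. Origin: centre of the base's underside; z up, +y towards the free corner with pad and pointer
- sample_press (a point): top of the black domed rubber button (24 mm across, 6 mm proud of the plate) on the free corner of the sample mount's tilt plate, 64 mm along +y from the rocking line, 66 mm above the base's underside at rest; moves with the plate. The mirror holder is about 45 mm away, the scale 56 mm
- sample_pointer (a point): tip of the black pointer needle (2 mm thick at the tip) that sticks out of the sample mount's free corner, 133 mm along +y from the rocking line; it sinks about 2.1 mm for each mm that a finger pushes the button down
- sample_mark (a point): centre line, at the inner end, of the orange mark (a tab 10 mm high, 17 mm long) on the outer part of the sample mount's white scale, just beyond the pointer's tip (4 mm gap); at the start 14 to 26 mm below the pointer's tip. It is a friction-held slider, set by the last user
- sample_plate (a joint): tilt of the sample mount's plate, rad: 0 = at rest (springs pull it there), grows as the free corner is pressed down; hard stop at 0.30. It rocks about the line through the two blue knobs (mount's x axis, 52 mm above the base's underside). Force on the button: about 2.5 N to start, 5.3 N at 0.1 rad, 8 N at 0.2 rad
- sample_pad: the black domed rubber button on the sample mount's free corner, 24 mm across, 6 mm tall; origin: centre of its underside
- sample_mirror: glass mirror in its black holder, upright in the middle of the sample mount's plate, 46 mm wide, 13 mm thick, 47 mm tall (top 107 mm above the base's underside), turned 45 degrees; origin: centre of its foot
- reference: reference-beam mirror mount, the same in every size but with BLACK knobs; to be left alone. Origin and axes as for the sample mount; either mount may be the left one
- reference_plate (a joint): tilt of the reference mount's plate, rad; 0 = at rest
- reference_mirror: mirror and holder of the reference mount, as on the sample mount
- driver: red-handled screwdriver, 160 mm long, lying on the bench left of the mat (bystander)
- solvent: amber solvent bottle, 42 mm across, 95 mm tall, on the mat's far strip (bystander); origin: centre of its underside
- blower: red rubber dust blower, 58 mm across, 98 mm tall, on the mat's far strip (bystander); origin: centre of its underside
- spare_lamp: small halogen lamp on a white ceramic foot, 26 mm across, 48 mm tall, on the mat's far strip (bystander); origin: centre of its underside
- swabs: clear cup of cotton swabs, 52 mm across, 92 mm tall, on the mat's far strip (bystander); origin: centre of its underside
- tube_rack: white rack with capped blood tubes, 100 x 210 mm, 94 mm tall, on the right of the bench (bystander); origin: centre of its underside
- reagent: white reagent bottle with a green cap, 60 mm across, 115 mm tall, on the left of the bench (bystander); origin: centre of its underside

How it is judged:
On the way, in this order (a step that is already met when the one before it is completed fails the run):
1. the sample mount's button is pressed by the fingers with its pointer on the orange mark (within 5 mm of its centre line) for half a second (z of sample_pointer in the frame of sample_mark between -0.005 and 0.005 m and contact force between sample_pad and the fingers above 0.5 N), for 0.5 s.
2. the sample mount's plate has come back up to rest (value of joint sample_plate below 0.015 rad), for 0.2 s.
At the end, for the whole second after the job is handed in: Both tilt plates are back at rest (tilt under 0.015 rad) and both mounts stand still, flat and within 10 mm of where they were (value of joint each of sample_plate, reference_plate below 0.015 rad and distance of each of sample, reference from where it was at the start of the episode below 0.01 m and angle between sample's own z axis and vertical below 0.05 rad and linear speed of sample below 0.01 m/s); the robot touches nothing.
It fails at once if the pointer is pressed well past the orange mark (more than 9 mm below its centre line) (z of sample_pointer in the frame of sample_mark below -0.009 m).
It fails at once if the plate snaps back (faster than 2.5 rad/s, about 0.16 m/s at the button) (velocity of joint sample_plate below -2.5 rad/s).
It fails at once if a mirror is touched (contact force between any of sample_mirror, reference_mirror and the arm above 0.3 N or contact force between any of sample_mirror, reference_mirror and the fingers above 0.3 N).
It fails at once if the sample mount is lifted, tipped or shoved by more than 10 mm, or its orange mark is shifted by more than 10 mm (distance of any of sample, sample_mark from where it was at the start of the episode above 0.01 m or angle between sample's own z axis and vertical above 0.1 rad).
It fails at once if the black-knobbed reference mount is pressed (0.03 rad) or moved by more than 10 mm, or another thing on the bench is moved by more than 15 mm (value of joint reference_plate above 0.03 rad or distance of reference from where it was at the start of the episode above 0.01 m or distance of any of driver, solvent, blower, spare_lamp, swabs, tube_rack, reagent from where it was at the start of the episode above 0.015 m).
It also fails if it takes over 43 s, if anything falls off the work surface, if the arm or the gripper's body presses on something with over 40 N, if the wrist force passes 120 N, or if a joint passes its speed limit or range.

## Working session

There is one attempt and no reset: what is moved stays moved. The work goes in short steps, Python scripts to look and compute and a tool call to move; the robot and the scene stay as the last step left them, time stands still between calls to the robot, and variables do not carry over. Pictures are saved under pics/ and viewed, and the job is handed in when it is done.

Besides the shell and the picture viewer there is one more tool, called after ">>>" as name(argument=value, ...), one argument or row to a line, values as JSON. move_arm: Moves the arm, as the interface text tells. Its arguments: {"type":"object","properties":{"deltas":{"type":"string"},"newtons":{"type":"number"}},"required":["deltas"]}

```bash
mkdir -p pics; python3 - <<'E'
from bench import read_state, imaging, robot
import cv2,json
s=read_state();print(s)
for n in("scene","top","wrist"):
    c=imaging.camera(n);cv2.imwrite(f"pics/{n}0.png",c["frame"][:,:,::-1])
    print(n,{k:(v.tolist() if hasattr(v,'tolist') else v) for k,v in c.items() if k!="frame"})
print(robot.tips_ahead, read_state()["time"])
E
```

```text
{'time': 0.0, 'joints': array([ 1.54063357e+00,  2.55772742e-01,  1.07003381e-01, -5.02030805e-04,
       -1.42388839e+00, -2.84589562e-01]), 'qvel': array([-0.00092645, -0.00032409, -0.00112497, -0.00032444,  0.00032863,
       -0.00118902]), 'effort': array([ 4.47296252e-04, -3.86627698e+01,  2.37938136e+01,  5.36542833e+00,
       -6.25088636e-03,  5.49386627e-06]), 'tool_pos': array([0.17015187, 0.52284997, 0.40377727]), 'eef_rot': array([ 3.10086456e+00, -4.92188843e-01, -4.02479620e-04]), 'contact_force': array([ 0.0958912 , -0.10598035, -0.21078643]), 'ft_torque': array([-0.00230534,  0.0066554 ,  0.0041194 ]), 'opening': 0.08526913469784687}
scene {'mtx': [[597.0117082279738, 0.0, 319.689576675333], [0.0, 597.0117082279738, 245.9177823200448], [0.0, 0.0, 1.0]], 'position': [1.3552968184433083, -0.5894215160216294, 1.4768743667007258], 'attitude': [0.5645713639908543, 0.2583197846380384, 0.8717126167627594]}
top {'mtx': [[473.36173630792763, 0.0, 306.1115703408276], [0.0, 473.36173630792763, 236.30453112636678], [0.0, 0.0, 1.0]], 'position': [0.5296399312355452, -0.01900525466190191, 1.2265552827922004], 'attitude': [0.09256812663502668, -0.0628574116177022, -1.5639456567489365]}
wrist {'mtx': [[428.9298714523839, 0.0, 316.51207410906034], [0.0, 428.9298714523839, 242.59989781571554], [0.0, 0.0, 1.0]], 'tool_from_camera': [[-7.474096331077916e-05, 0.9533114676021897, 0.30198880799120176, 0.07673134002005012], [0.9999996656211712, 0.0003171769843911429, -0.0007537614379647223, 0.00012857030645307965], [-0.0008143533220865846, 0.3019886506756819, -0.9533111725411315, 0.030804538878021426], [0.0, 0.0, 0.0, 1.0]]}
0.1734 0.15
```

View pics/scene0.png

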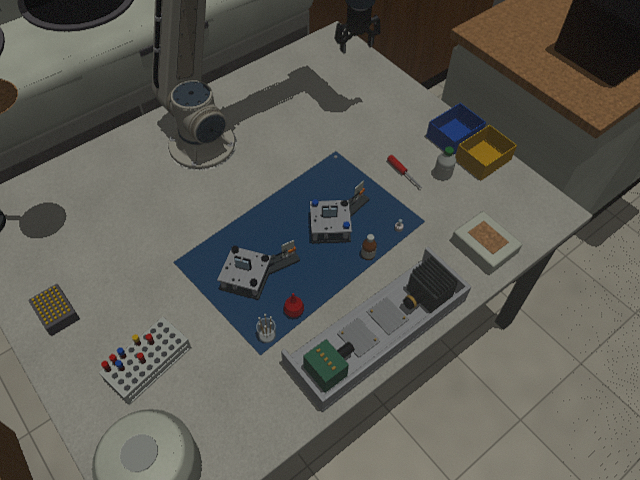

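View pics/top0.png

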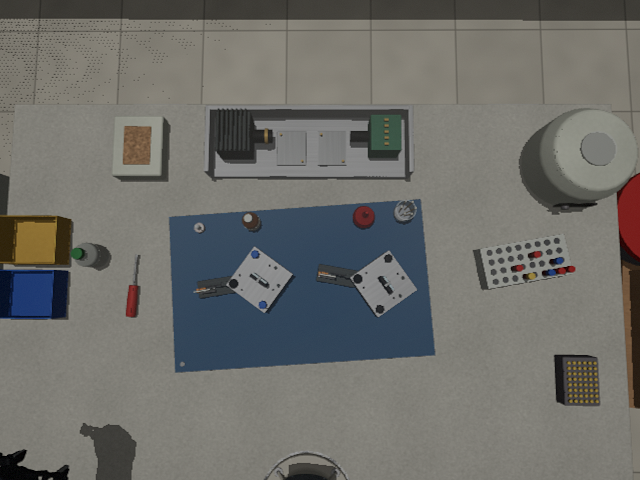

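View pics/wrist0.png

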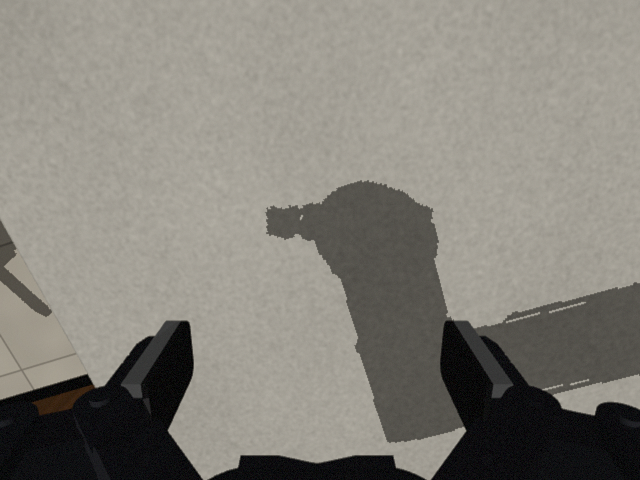

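The sample mount is the left one in the top view: blue knobs near (255,254) and (263,304), button near (232,284). I'll zoom in to measure.

```bash
python3 - <<'E'
import cv2,numpy as np
a=cv2.imread("pics/top0.png")[235:325,185:305]; b=cv2.imread("pics/scene0.png")[170:250,295:385]
cv2.imwrite("pics/z1.png",cv2.resize(a,None,fx=6,fy=6,interpolation=2)); cv2.imwrite("pics/z2.png",cv2.resize(b,None,fx=7,fy=7,interpolation=2))
E
```

```text
(no output)
```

View pics/z1.png

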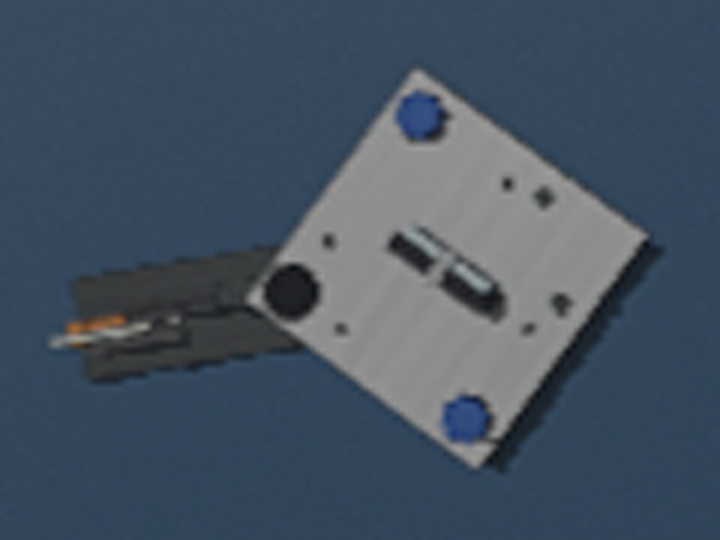

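View pics/z2.png

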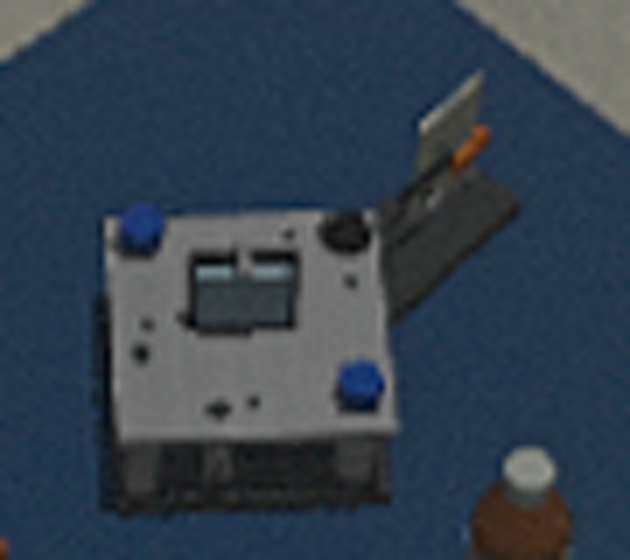

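```bash
cat > h.py <<'E'
import numpy as np
from scipy.spatial.transform import Rotation as R
T=dict(K=np.array([[473.36173630792763,0,306.1115703408276],[0,473.36173630792763,236.30453112636678],[0,0,1]]),p=np.array([0.5296399312355452,-0.01900525466190191,1.2265552827922004]),r=R.from_rotvec([0.09256812663502668,-0.0628574116177022,-1.5639456567489365]).as_matrix())
S=dict(K=np.array([[597.0117082279738,0,319.689576675333],[0,597.0117082279738,245.9177823200448],[0,0,1]]),p=np.array([1.3552968184433083,-0.5894215160216294,1.4768743667007258]),r=R.from_rotvec([0.5645713639908543,0.2583197846380384,0.8717126167627594]).as_matrix())
def ray(c,uv):
    d=np.linalg.inv(c["K"])@[uv[0],uv[1],1]; return c["r"]@(d*[1,-1,-1])
def atz(c,uv,z):
    d=ray(c,uv); return c["p"]+d*(z-c["p"][2])/d[2]
def tri(obs):
    A=np.zeros((3,3));b=np.zeros(3)
    for c,uv in obs:
        d=ray(c,uv);d/=np.linalg.norm(d);P=np.eye(3)-np.outer(d,d);A+=P;b+=P@c["p"]
    return np.linalg.solve(A,b)
def proj(c,X):
    q=c["r"].T@(X-c["p"])*[1,-1,-1]; q=c["K"]@q; return q[:2]/q[2]
E
python3 - <<'E'
from h import *
t=lambda u,v:np.array([185+(u+.5)/6-.5,235+(v+.5)/6-.5])
s=lambda u,v:np.array([295+(u+.5)/7-.5,170+(v+.5)/7-.5])
k1,k2,b=t(420,115),t(466,418),t(291,291)
K1,K2=atz(T,k1,.077),atz(T,k2,.077);B=atz(T,b,.064)
print(K1,K2,np.linalg.norm(K1-K2),B)
c=(K1+K2)/2;y=B-c;print(c,np.linalg.norm(y[:2]),np.arctan2(*y[1::-1]),np.arctan2((K1-K2)[1],(K1-K2)[0]))
print("scene", atz(S,s(360,380),.077),atz(S,s(140,225),.077),atz(S,s(345,230),.064))
print("tri",tri([(T,k1),(S,s(360,380))]),tri([(T,k2),(S,s(140,225))]),tri([(T,b),(S,s(345,230))]))
print("mark",tri([(T,t(98,325)),(S,s(470,148))]))
E
```

```text
[0.60052092 0.12845914 0.077     ] [0.47873354 0.10784967 0.077     ] 0.12351888653111695 [0.52905393 0.18171671 0.064     ]
[0.53962723 0.1181544  0.077     ] 0.06443571089785867 1.7356323698753946 0.16763681295901336
scene [0.60334002 0.13148154 0.077     ] [0.48205712 0.11056254 0.077     ] [0.53072964 0.18495283 0.064     ]
tri [0.60170147 0.13033974 0.07568214] [0.47978127 0.10977668 0.07504319] [0.53001571 0.18322615 0.06416731]
mark [0.51579377 0.2679552  0.04248376]
```

```bash
cat > plan.py <<'E'
import sys;from h import *
from bench import read_state
def plan(tp,tR,n,clo=1):
    s=read_state();p=s["tool_pos"];r=R.from_rotvec(s["eef_rot"])
    rv=(r.inv()*tR).as_rotvec()
    for i in range(n):
        ri=r*R.from_rotvec(rv*i/n)
        d=ri.inv().apply((tp-p)/n)/.75
        print(clo,*np.round(d,4),*np.round(rv/n/2/np.pi,4),end="; ")
    print()
a=.167
def Rm(tilt=0):
    mx=np.array([np.cos(a),np.sin(a),0]);z=np.array([0,0,1.])
    x=np.cos(tilt)*mx-np.sin(tilt)*z; zz=-np.sin(tilt)*mx-np.cos(tilt)*z
    return R.from_matrix(np.stack([x,np.cross(zz,x),zz],1))
E
python3 -c "
from plan import *
plan(np.array([.53,.183,.325]),Rm(),16)"
```

```text
1 0.0373 0.0176 0.0066 0.0 0.0 -0.0048; 1 0.0367 0.0188 0.0066 0.0 0.0 -0.0048; 1 0.0361 0.0199 0.0066 0.0 0.0 -0.0048; 1 0.0355 0.0209 0.0066 0.0 0.0 -0.0048; 1 0.0349 0.022 0.0066 0.0 0.0 -0.0048; 1 0.0342 0.023 0.0066 0.0 0.0 -0.0048; 1 0.0335 0.0241 0.0066 0.0 0.0 -0.0048; 1 0.0328 0.0251 0.0066 0.0 0.0 -0.0048; 1 0.032 0.026 0.0066 0.0 0.0 -0.0048; 1 0.0312 0.027 0.0066 0.0 0.0 -0.0048; 1 0.0304 0.0279 0.0066 0.0 0.0 -0.0048; 1 0.0295 0.0288 0.0066 0.0 0.0 -0.0048; 1 0.0286 0.0297 0.0066 0.0 0.0 -0.0048; 1 0.0277 0.0305 0.0066 0.0 0.0 -0.0048; 1 0.0268 0.0314 0.0066 0.0 0.0 -0.0048; 1 0.0258 0.0321 0.0066 0.0 0.0 -0.0048;
```

>>> move_arm(
  deltas="1 0.037 0.018 0.004 0 0 -0.005; 1 0.037 0.019 0.004 0 0 -0.005; 1 0.036 0.02 0.004 0 0 -0.005; 1 0.036 0.021 0.004 0 0 -0.005; 1 0.035 0.022 0.004 0 0 -0.005; 1 0.034 0.023 0.006 0 0 -0.005; 1 0.034 0.024 0.006 0 0 -0.005; 1 0.033 0.025 0.006 0 0 -0.005; 1 0.032 0.026 0.006 0 0 -0.005; 1 0.031 0.027 0.006 0 0 -0.005; 1 0.03 0.028 0.006 0 0 -0.005; 1 0.03 0.029 0.006 0 0 -0.005",
  newtons=60,
)

```text
time: 1.15
tool_pos: [0.4511, 0.2631, 0.3524]
eef_rot: [3.134, 0.141, -0.007]
contact_force: [0.3, 2.0, 0.7]
opening: -0.0
```

```bash
python3 -c "
from plan import *
print(read_state())
plan(np.array([.53,.183,.325]),Rm(),9)"
```

```text
{'time': 1.15, 'joints': array([ 8.28275137e-01,  2.24635499e-01, -6.56172403e-02,  9.40757890e-05,
       -1.28680814e+00,  8.32536504e-01]), 'qvel': array([-0.79365328,  0.2554287 ,  0.17611969,  0.00490967,  0.07938604,
        1.18261279]), 'effort': array([  3.32980804, -38.41530204,  22.16246903,   5.14334187,
        -0.21979704,  -1.58513904]), 'tool_pos': array([0.4510612 , 0.26312245, 0.35242851]), 'eef_rot': array([ 3.13392221,  0.14118765, -0.00686318]), 'contact_force': array([0.34017167, 2.01645533, 0.67347049]), 'ft_torque': array([ 0.07774147, -0.04551912, -0.04817789]), 'opening': -3.497330235741066e-05}
1 0.0106 0.0129 0.0041 0.0001 0.0001 -0.0014; 1 0.0105 0.0129 0.0041 0.0001 0.0001 -0.0014; 1 0.0104 0.013 0.0041 0.0001 0.0001 -0.0014; 1 0.0103 0.0131 0.0041 0.0001 0.0001 -0.0014; 1 0.0101 0.0132 0.0041 0.0001 0.0001 -0.0014; 1 0.01 0.0133 0.0041 0.0001 0.0001 -0.0014; 1 0.0099 0.0134 0.0041 0.0001 0.0001 -0.0014; 1 0.0098 0.0135 0.0041 0.0001 0.0001 -0.0014; 1 0.0097 0.0136 0.0041 0.0001 0.0001 -0.0014;
```

>>> move_arm(
  deltas="1 0.011 0.013 0.004 0 0 -0.001; 1 0.011 0.013 0.004 0 0 -0.001; 1 0.01 0.013 0.004 0 0 -0.001; 1 0.01 0.013 0.004 0 0 -0.001; 1 0.01 0.013 0.004 0 0 -0.001; 1 0.01 0.013 0.004 0 0 -0.001; 1 0.01 0.013 0.004 0 0 -0.001; 1 0.005 0.006 0.002 0 0 0; 1 0 0 0 0 0 0; 1 0 0 0 0 0 0",
)

```text
time: 1.98
tool_pos: [0.5222, 0.1876, 0.3236]
eef_rot: [3.125, 0.201, -0.021]
contact_force: [0.1, 0.0, 0.1]
opening: -0.0001
```

```bash
python3 - <<'E'
from plan import *
from bench import imaging
import cv2
s=read_state();print(s["tool_pos"],s["eef_rot"],s["contact_force"],s["qvel"])
c=imaging.camera("wrist");cv2.imwrite("pics/w1.png",c["frame"][:,:,::-1])
np.savez("w1.npz",p=s["tool_pos"],r=s["eef_rot"],K=c["mtx"],X=c["tool_from_camera"])
plan(np.array([.53,.183,.30]),Rm(),3)
E
```

```text
[0.52221106 0.1875816  0.32359347] [ 3.12544826  0.20068403 -0.02102905] [0.12701191 0.02880872 0.06763015] [-6.93856562e-03  6.56424996e-03  3.04498693e-04 -1.04133341e-04
  4.00556042e-05 -1.42143315e-03]
1 0.0034 0.0024 0.0105 0.0004 0.0008 -0.002; 1 0.0033 0.0025 0.0105 0.0004 0.0008 -0.002; 1 0.0032 0.0026 0.0105 0.0004 0.0008 -0.002;
```

View pics/w1.png

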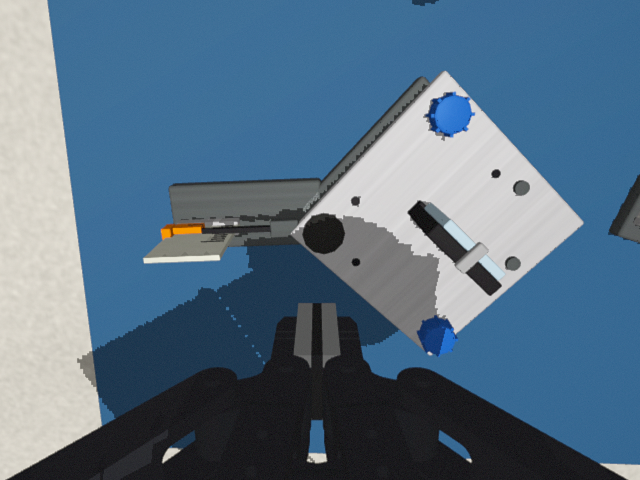

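```bash
python3 -c "
from plan import *
plan(np.array([.66,.258,.255]),Rm(np.radians(40)),8)"
```

```text
1 0.0245 -0.0088 0.011 -0.0001 -0.0136 -0.0008; 1 0.0254 -0.0087 0.0089 -0.0001 -0.0136 -0.0008; 1 0.0261 -0.0085 0.0067 -0.0001 -0.0136 -0.0008; 1 0.0266 -0.0084 0.0044 -0.0001 -0.0136 -0.0008; 1 0.0269 -0.0083 0.0021 -0.0001 -0.0136 -0.0008; 1 0.027 -0.0081 -0.0002 -0.0001 -0.0136 -0.0008; 1 0.027 -0.008 -0.0025 -0.0001 -0.0136 -0.0008; 1 0.0267 -0.0079 -0.0048 -0.0001 -0.0136 -0.0008;
```

>>> move_arm(
  deltas="1 0.025 -0.009 0.01 0 -0.014 -0.001; 1 0.025 -0.009 0.009 0 -0.014 -0.001; 1 0.026 -0.009 0.007 0 -0.014 -0.001; 1 0.027 -0.009 0.004 0 -0.014 -0.001; 1 0.027 -0.008 0.002 0 -0.014 -0.001; 1 0.027 -0.008 0 0 -0.014 -0.001; 1 0.027 -0.008 -0.002 0 -0.014 -0.001; 1 0.027 -0.008 -0.005 0 -0.014 -0.001; 1 0 0 0 0 0 0; 1 0 0 0 0 0 0",
)

```text
time: 2.87
tool_pos: [0.6582, 0.2695, 0.2453]
eef_rot: [2.851, 0.275, -1.136]
contact_force: [0.1, 0.1, 2.2]
opening: -0.0003
```

```bash
python3 - <<'E'
from plan import *
from bench import imaging
import cv2
s=read_state();print(s["tool_pos"],s["eef_rot"],s["contact_force"],s["qvel"])
c=imaging.camera("wrist");cv2.imwrite("pics/w2.png",c["frame"][:,:,::-1])
np.savez("w2.npz",p=s["tool_pos"],r=s["eef_rot"],K=c["mtx"],X=c["tool_from_camera"])
a=cv2.imread("pics/w1.png")[190:280,130:290];cv2.imwrite("pics/w1z.png",cv2.resize(a,None,fx=5,fy=5,interpolation=2))
E
```

```text
[0.65816652 0.26950524 0.24529393] [ 2.85053409  0.27549441 -1.13580943] [0.05398242 0.10921226 2.20005915] [ 0.00309653  0.13308603  0.05326947 -0.03073675 -0.04886207 -0.01528552]
```

View pics/w2.png

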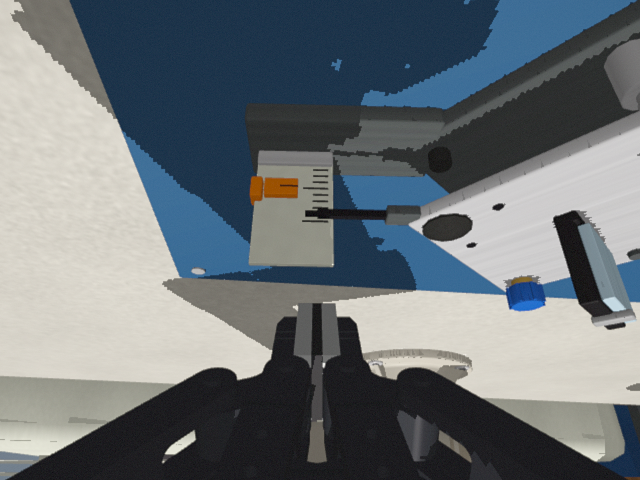

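View pics/w1z.png

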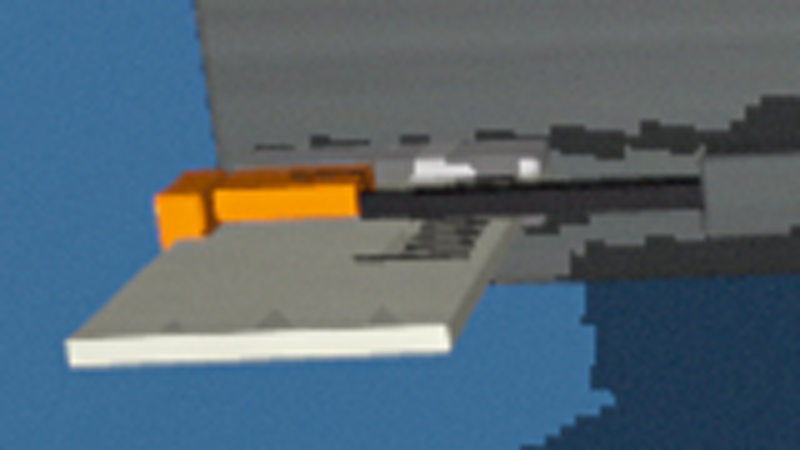

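```bash
python3 - <<'E'
import cv2
a=cv2.imread("pics/w2.png")[145:275,240:400];cv2.imwrite("pics/w2z.png",cv2.resize(a,None,fx=5,fy=5,interpolation=2)[:600])
E
```

```text
(no output)
```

View pics/w2z.png

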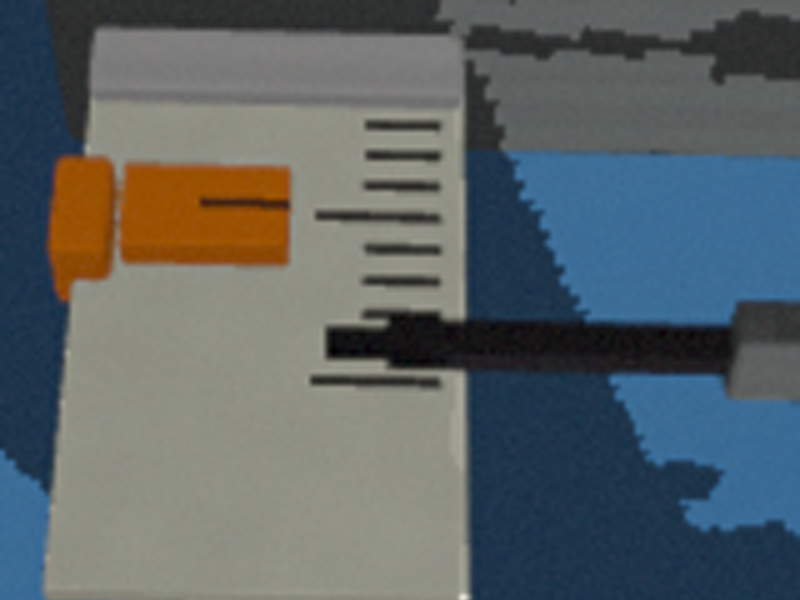

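```bash
cat >> h.py <<'E'
def wcam(f):
    d=np.load(f);M=np.eye(4);M[:3,:3]=R.from_rotvec(d["r"]).as_matrix();M[:3,3]=d["p"];C=M@d["X"]
    return dict(K=d["K"],p=C[:3,3],r=C[:3,:3])
E
python3 - <<'E'
from h import *
W1,W2=wcam("w1.npz"),wcam("w2.npz")
K1,K2=atz(W1,(451,115),.077),atz(W1,(438,334),.077);B=atz(W1,(323,233),.065)
c=(K1+K2)/2;print(K1,K2,np.linalg.norm(K1-K2),B,c,np.arctan2((K1-K2)[1],(K1-K2)[0]),np.linalg.norm((B-c)[:2]))
B2=atz(W2,(447,227),.065);print("B2",B2, atz(W2,(525,291),.075))
z1=lambda u,v:np.array([130+(u+.5)/5-.5,190+(v+.5)/5-.5]);z2=lambda u,v:np.array([240+(u+.5)/5-.5,145+(v+.5)/5-.5])
print("tip tri",tri([(W1,z1(362,203)),(W2,z2(327,343))]))
print("mark tri",tri([(W1,z1(358,180)),(W2,z2(289,203))]))
a=.167;mx=np.array([np.cos(a),np.sin(a),0]);my=np.array([-mx[1],mx[0],0])
o=c*[1,1,0]
def onx(c_,uv,x):
    d=ray(c_,uv);t=(x-mx@(c_["p"]-o))/(mx@d);q=c_["p"]+t*d-o;return np.array([mx@q,my@q,q[2]])*1000
for x in(0,.002,.004,.006):
  print(x,"tip",onx(W2,z2(327,343),x),"mark",onx(W2,z2(289,203),x),"tab lo/hi",onx(W2,z2(289,166),x)[2],onx(W2,z2(289,244),x)[2],"ticks",onx(W2,z2(400,125),x)[2],onx(W2,z2(400,215),x)[2],onx(W2,z2(400,380),x)[2])
E
```

```text
[0.59959891 0.13006012 0.077     ] [0.48152614 0.11035045 0.077     ] 0.11970651861921812 [0.5293634  0.18255814 0.065     ] [0.54056253 0.12020528 0.077     ] 0.16540309892068195 0.06335060757948546
B2 [0.53333074 0.18504033 0.065     ] [0.49221369 0.11945257 0.075     ]
tip tri [0.52008536 0.25064395 0.0573939 ]
mark tri [0.51722854 0.25489237 0.03950692]
0 tip [-4.06087693e-16  1.32114351e+02  5.64599729e+01] mark [8.18832874e-15 1.36307296e+02 3.97874976e+01] tab lo/hi 35.1381495928931 44.82874340353765 ticks 29.571635323179358 40.99814993095008 60.526045068817105
0.002 tip [  2.         132.0826909   57.75354081] mark [  2.         136.22776993  41.27139553] tab lo/hi 36.675123612203485 46.255091325509255 ticks 31.17215568046164 42.46822722747234 61.77319538371614
0.004 tip [  4.         132.05103067  59.04710868] mark [  4.         136.14824379  42.75529341] tab lo/hi 38.21209763151393 47.681439247480874 ticks 32.77267603774389 43.93830452399458 63.020345698615216
0.006 tip [  6.         132.01937044  60.34067655] mark [  6.         136.06871764  44.2391913 ] tab lo/hi 39.749071650824305 49.10778716945251 ticks 34.37319639502615 45.408381820516844 64.26749601351426
```

```bash
python3 -c "
from plan import *
plan(np.array([.53,.183,.30]),Rm(),8)"
```

```text
1 -0.0236 0.0101 0.0094 -0.0 0.0151 0.0005; 1 -0.0243 0.0102 0.0071 -0.0 0.0151 0.0005; 1 -0.0249 0.0102 0.0048 -0.0 0.0151 0.0005; 1 -0.0252 0.0103 0.0024 -0.0 0.0151 0.0005; 1 -0.0253 0.0104 0.0 -0.0 0.0151 0.0005; 1 -0.0251 0.0105 -0.0024 -0.0 0.0151 0.0005; 1 -0.0247 0.0105 -0.0047 -0.0 0.0151 0.0005; 1 -0.0241 0.0106 -0.0071 -0.0 0.0151 0.0005;
```

>>> move_arm(
  deltas="1 -0.024 0.01 0.006 0 0.015 0; 1 -0.024 0.01 0.005 0 0.015 0; 1 -0.025 0.01 0.004 0 0.015 0; 1 -0.025 0.01 0.002 0 0.015 0; 1 -0.025 0.01 0 0 0.015 0; 1 -0.025 0.01 -0.002 0 0.015 0; 1 -0.025 0.01 -0.004 0 0.015 0; 1 -0.024 0.01 -0.006 0 0.015 0; 1 0 0 0 0 0 0; 1 0 0 0 0 0 0; 1 0 0 0 0 0 0",
)

```text
time: 3.83
tool_pos: [0.5122, 0.1742, 0.3133]
eef_rot: [-3.104, -0.319, -0.086]
contact_force: [0.3, -0.7, -0.4]
opening: -0.0001
```

```bash
python3 -c "
from plan import *
s=read_state();print(s['tool_pos'],s['qvel'])
plan(np.array([.5297,.183,.27]),Rm(),3)"
```

```text
[0.51223917 0.17415199 0.31332899] [ 0.01087067 -0.06267295 -0.01759821  0.00864646  0.00562886  0.00141062]
1 0.0073 -0.002 0.0197 -0.0008 -0.003 0.002; 1 0.0076 -0.0022 0.0196 -0.0008 -0.003 0.002; 1 0.008 -0.0024 0.0194 -0.0008 -0.003 0.002;
```

Spread that over gentler rows and stop at TCP z ≈ 0.275 (tips ≈ 0.10).

>>> move_arm(
  deltas="1 0.006 -0.001 0.008 -0.001 -0.003 0.002; 1 0.006 -0.002 0.01 -0.001 -0.003 0.002; 1 0.006 -0.002 0.01 0 -0.003 0.002; 1 0.005 -0.002 0.01 0 0 0; 1 0 0 0 0 0 0; 1 0 0 0 0 0 0",
)

```text
time: 4.33
tool_pos: [0.5335, 0.1856, 0.2823]
eef_rot: [-3.129, -0.255, 0.008]
contact_force: [0.1, 0.2, 0.7]
opening: -0.0002
```

```bash
python3 -c "
from plan import *
s=read_state();print(s['tool_pos'],s['qvel'],s['contact_force'])
plan(np.array([.5297,.183,.25]),Rm(),3)"
```

```text
[0.53345026 0.18560777 0.28228116] [-0.00577728  0.05095454  0.00369539 -0.00645254  0.01018553  0.00049585] [0.05992594 0.17866896 0.67296175]
1 -0.0018 0.0009 0.0144 -0.0001 0.0003 -0.0002; 1 -0.0018 0.0009 0.0144 -0.0001 0.0003 -0.0002; 1 -0.0018 0.0009 0.0143 -0.0001 0.0003 -0.0002;
```

>>> move_arm(
  deltas="1 -0.002 0.001 0.01 0 0 0; 1 -0.001 0.001 0.01 0 0 0; 1 -0.001 0.001 0.01 0 0 0; 1 0 0 0.004 0 0 0; 1 0 0 0 0 0 0; 1 0 0 0 0 0 0",
)

```text
time: 4.83
tool_pos: [0.5303, 0.1824, 0.2516]
eef_rot: [-3.131, -0.255, 0.015]
contact_force: [-0.2, -0.2, -0.2]
opening: 0.0
```

```bash
cat > look.py <<'E'
import sys
from plan import *
from bench import imaging
import cv2
n=sys.argv[1]
s=read_state();print(s["time"],s["tool_pos"],s["eef_rot"],s["contact_force"],s["qvel"])
c=imaging.camera("wrist");f=c["frame"][:,:,::-1]
np.savez(n+".npz",p=s["tool_pos"],r=s["eef_rot"],K=c["mtx"],X=c["tool_from_camera"])
cv2.imwrite(f"pics/{n}.png",f)
E
python3 look.py w3
```

```text
4.8333 [0.53028435 0.1823844  0.25163576] [-3.1309713  -0.25509871  0.01465065] [-0.15315762 -0.17008031 -0.16047039] [-0.00082314  0.00082608 -0.00874983  0.00044448  0.00604093  0.00137694]
```

View pics/w3.png

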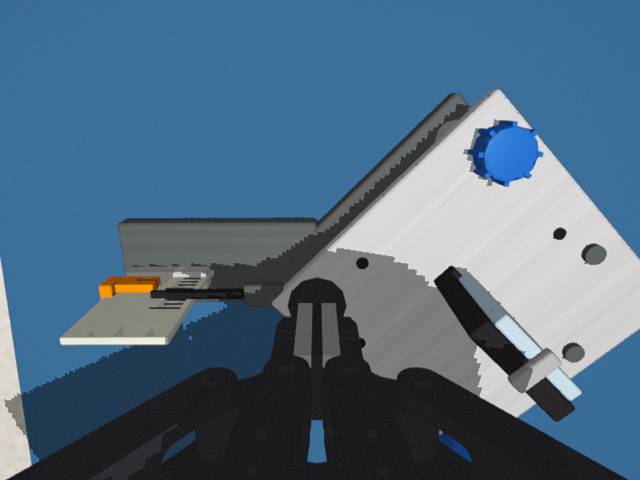

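>>> move_arm(
  deltas="1 0 0 0.003 0 0 0; 1 0 0 0.003 0 0 0; 1 0 0 0.003 0 0 0; 1 0 0 0.002 0 0 0; 1 0 0 0.001 0 0 0; 1 0 0 0 0 0 0; 1 0 0 0 0 0 0",
)

```text
time: 5.47
tool_pos: [0.5305, 0.1827, 0.2435]
eef_rot: [-3.129, -0.256, 0.009]
contact_force: [-0.4, 0.2, 0.4]
opening: 0.0004
```

>>> move_arm(
  deltas="1 0 0 0.002 0 0 0; 1 0 0 0.002 0 0 0; 1 0 0 0.001 0 0 0; 1 0 0 0.001 0 0 0; 1 0 0 0 0 0 0; 1 0 0 0 0 0 0",
)

```text
time: 5.97
tool_pos: [0.5307, 0.1828, 0.2397]
eef_rot: [-3.129, -0.256, 0.007]
contact_force: [0.4, 0.1, 1.8]
opening: -0.0003
```

>>> move_arm(
  deltas="1 0 0 0.002 0 0 0; 1 0 0 0.002 0 0 0; 1 0 0 0.002 0 0 0; 1 0 0 0.001 0 0 0; 1 0 0 0 0 0 0; 1 0 0 0 0 0 0",
)

```text
time: 6.47
tool_pos: [0.5305, 0.1834, 0.2352]
eef_rot: [-3.128, -0.257, 0.006]
contact_force: [-2.0, 0.2, 5.1]
opening: -0.0002
```

```bash
python3 look.py w4
```

```text
6.4667 [0.53048467 0.18336157 0.23518761] [-3.12770727 -0.25676513  0.00565334] [-2.03334439  0.15903526  5.09448119] [ 0.00073337 -0.00091985  0.0005528   0.00058069 -0.00132845  0.00096497]
```

View pics/w4.png

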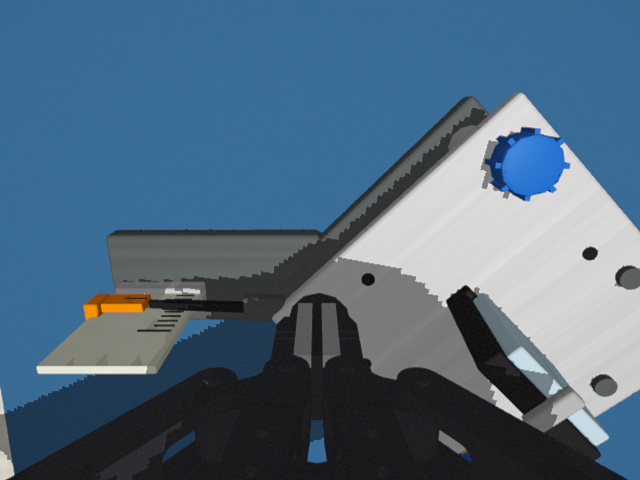

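```bash
cat > zz.py <<'E'
import cv2,sys
n=sys.argv[1];a=cv2.imread(f"pics/{n}.png")[270:390,70:230];cv2.imwrite(f"pics/{n}z.png",cv2.resize(a,None,fx=5,fy=5,interpolation=2))
E
python3 zz.py w4; python3 zz.py w3
```

```text
(no output)
```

View pics/w4z.png

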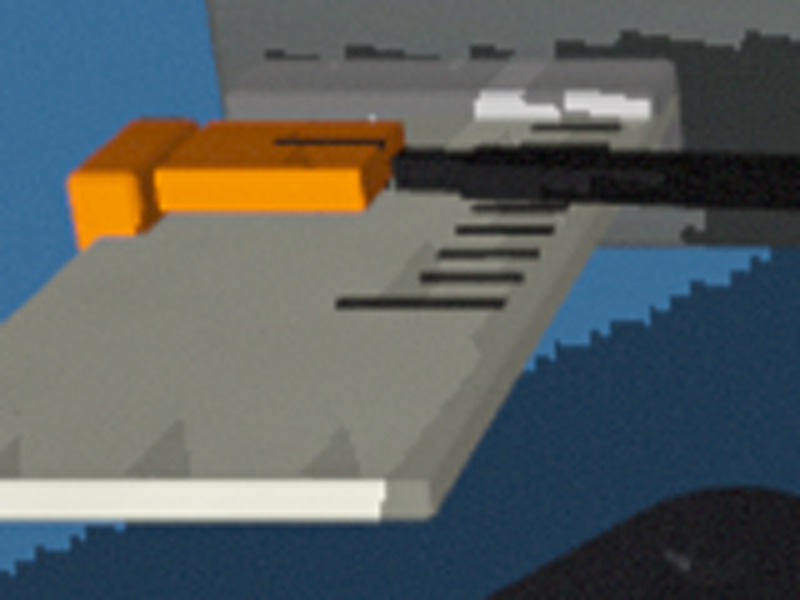

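View pics/w3z.png

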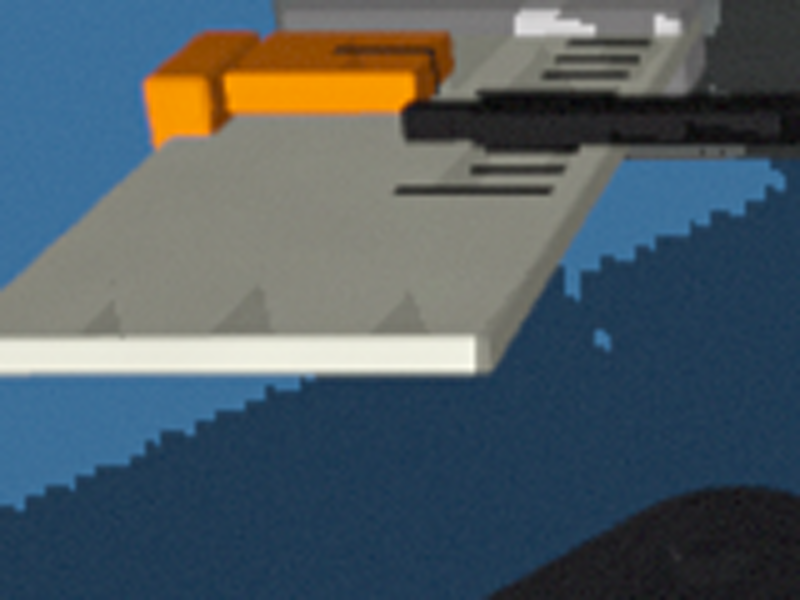

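```bash
cat > m.py <<'E'
from h import *
a=.166;mx=np.array([np.cos(a),np.sin(a),0]);my=np.array([-mx[1],mx[0],0]);o=np.array([.5405,.1195,0])
def ony(c_,uv,y):
    d=ray(c_,uv);t=(y-my@(c_["p"]-o))/(my@d);q=c_["p"]+t*d-o;return np.array([mx@q,my@q,q[2]])*1000
def onx(c_,uv,x):
    d=ray(c_,uv);t=(x-mx@(c_["p"]-o))/(mx@d);q=c_["p"]+t*d-o;return np.array([mx@q,my@q,q[2]])*1000
z=lambda u,v:np.array([70+(u+.5)/5-.5,270+(v+.5)/5-.5]);z2=lambda u,v:np.array([240+(u+.5)/5-.5,145+(v+.5)/5-.5])
E
python3 - <<'E'
from m import *
W2,W3,W4=[wcam(f"w{i}.npz") for i in(2,3,4)]
print("rest tip tri",tri([(W3,z(404,118)),(W2,z2(327,343))]))
print("mark tri",tri([(W3,z(435,50)),(W2,z2(289,203))]),tri([(W4,z(384,142)),(W2,z2(289,203))]),tri([(W4,z(384,142)),(W3,z(435,50)),(W2,z2(289,203))]))
for x in(0,.002,.004):
  print(x,"rest",onx(W3,z(404,118),x),onx(W2,z2(327,343),x),"now",onx(W4,z(397,169),x),"mark",onx(W4,z(384,142),x),onx(W3,z(435,50),x),onx(W2,z2(289,203),x))
E
```

```text
rest tip tri [0.52023331 0.25075701 0.05755243]
mark tri [0.51805075 0.25452129 0.03978515] [0.51808449 0.25457972 0.03985605] [0.51808579 0.25452317 0.03980659]
0 rest [4.78004694e-14 1.34386214e+02 5.39078150e+01] [2.71698876e-14 1.32800223e+02 5.64301622e+01] now [5.63450289e-14 1.34052832e+02 4.44797281e+01] mark [-3.49800139e-15  1.37090721e+02  3.93067878e+01] [3.09485760e-14 1.36964480e+02 3.92162304e+01] [7.05880779e-14 1.36994107e+02 3.97564123e+01]
0.002 rest [  2.         132.54322754  58.2379511 ] [  2.         132.77056344  57.72371023] now [  2.         132.26012823  48.60959041] mark [  2.         135.21943115  43.57046707] [  2.         135.05432296  43.92912111] [  2.         136.91658351  41.24025194]
0.004 rest [  4.         130.7002415   62.56808725] [  4.         132.74090368  59.01725827] now [  4.         130.4674246   52.73945269] mark [  4.         133.34814144  47.83414632] [  4.         133.14416629  48.64201176] [  4.         136.83906045  42.72409157]
```

>>> move_arm(
  deltas="1 0 0 0.001 0 0 0; 1 0 0 0.001 0 0 0; 1 0 0 0.001 0 0 0; 1 0 0 0.001 0 0 0; 1 0 0 0.001 0 0 0; 1 0 0 0 0 0 0",
)

```text
time: 7.02
tool_pos: [0.5303, 0.1836, 0.232]
eef_rot: [-3.127, -0.257, 0.005]
contact_force: [-2.9, 0.3, 5.9]
opening: -0.0
```

```bash
python3 look.py w5; python3 zz.py w5
```

```text
7.0167 [0.53033382 0.18356346 0.23195655] [-3.12704872 -0.25695828  0.0048473 ] [-2.88512842  0.28168821  5.88764504] [-0.00185527 -0.0040888   0.00316798  0.00278714 -0.00530831 -0.00075869]
```

View pics/w5z.png

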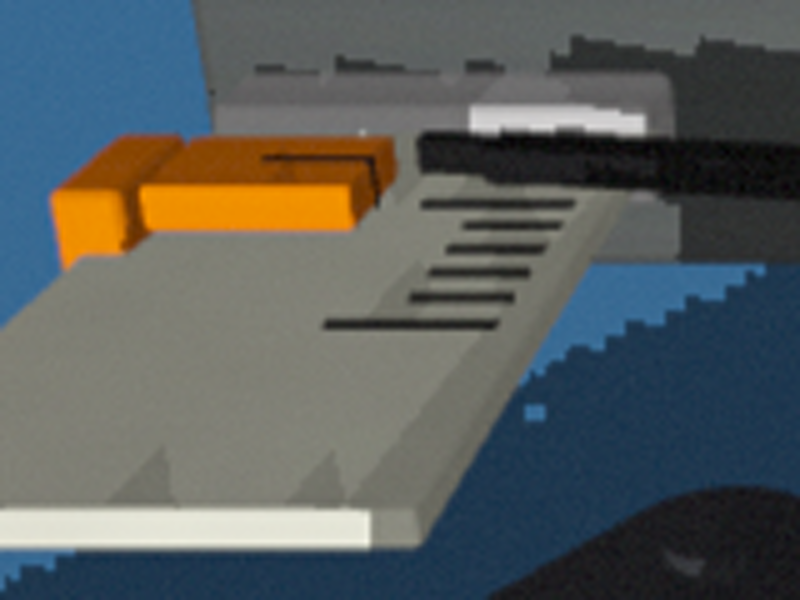

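```bash
python3 - <<'E'
from m import *
W=wcam("w5.npz")
for x in(.001,.0016,.002): print(onx(W,z(420,153),x))
for y in(.132,.133,.134): print(ony(W,z(420,153),y))
print("mark",onx(W,z(373,158),0),ony(W,z(373,158),.137))
E
```

```text
[  1.         132.70506229  40.40499594]
[  1.6        132.17211787  41.66878692]
[  2.         131.81682159  42.51131424]
[  1.79377391 132.          42.07693645]
[  0.66795294 133.          39.70559916]
[ -0.45786802 134.          37.33426187]
mark [4.93151804e-14 1.37147008e+02 3.92525648e+01] [  0.15735145 137.          39.58205319]
```

>>> move_arm(
  deltas="1 0 0 0 0 0 0; 1 0 0 0 0 0 0; 1 0 0 0 0 0 0; 1 0 0 0 0 0 0; 1 0 0 0 0 0 0; 1 0 0 0 0 0 0",
)

```text
time: 7.57
tool_pos: [0.5303, 0.1835, 0.2328]
eef_rot: [-3.127, -0.257, 0.004]
contact_force: [-1.8, 0.5, 4.7]
opening: 0.0001
```

>>> move_arm(
  deltas="1 0 0 0.001 0 0 0; 1 0 0 0.001 0 0 0; 1 0 0 0.0003 0 0 0; 1 0 0 0.0003 0 0 0; 1 0 0 0.0003 0 0 0; 1 0 0 0.0003 0 0 0; 1 0 0 0.0003 0 0 0; 1 0 0 0.0003 0 0 0",
)

```text
time: 8.23
tool_pos: [0.5301, 0.1836, 0.2314]
eef_rot: [-3.127, -0.258, 0.003]
contact_force: [-3.2, 0.2, 5.5]
opening: 0.0
```

```bash
python3 look.py w6; python3 zz.py w6
```

```text
8.2333 [0.53010393 0.1835581  0.23137089] [-3.12673709e+00 -2.58055201e-01  2.52249381e-03] [-3.15707964  0.15131124  5.47983577] [ 0.00131253  0.00097288 -0.00206976  0.00159553  0.00152296 -0.00035565]
```

View pics/w6z.png

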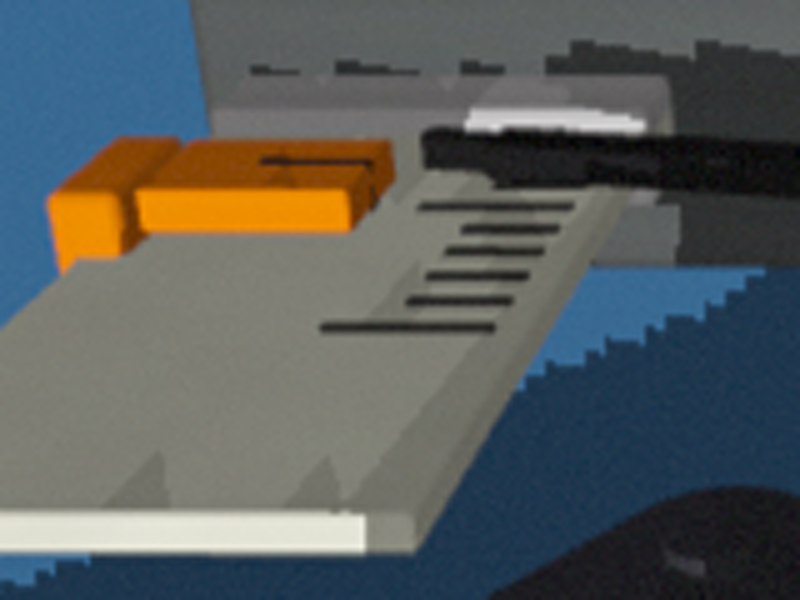

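>>> move_arm(
  deltas="1 0 0 0.0002 0 0 0; 1 0 0 0.0002 0 0 0; 1 0 0 0.0002 0 0 0; 1 0 0 0.0002 0 0 0; 1 0 0 0.0002 0 0 0; 1 0 0 0.0002 0 0 0; 1 0 0 0.0002 0 0 0; 1 0 0 0.0002 0 0 0",
)

```text
time: 8.95
tool_pos: [0.5299, 0.1835, 0.2316]
eef_rot: [-3.127, -0.259, 0.001]
contact_force: [-3.9, 1.4, 6.1]
opening: 0.0003
```

>>> move_arm(
  deltas="1 0 0 -0.0005 0 0 0; 1 0 0 -0.0008 0 0 0; 1 0 0 -0.001 0 0 0; 1 0 0 -0.001 0 0 0; 1 0 0 -0.001 0 0 0; 1 0 0 -0.001 0 0 0; 1 0 0 -0.001 0 0 0; 1 0 0 -0.001 0 0 0; 1 0 0 -0.001 0 0 0; 1 0 0 -0.001 0 0 0; 1 0 0 -0.001 0 0 0; 1 0 0 -0.001 0 0 0",
)

```text
time: 9.95
tool_pos: [0.5301, 0.1827, 0.2402]
eef_rot: [-3.128, -0.259, 0.002]
contact_force: [-0.2, -0.5, 1.7]
opening: 0.0002
```

>>> move_arm(
  deltas="1 0 0 -0.001 0 0 0; 1 0 0 -0.001 0 0 0; 1 0 0 -0.001 0 0 0; 1 0 0 -0.002 0 0 0; 1 0 0 -0.003 0 0 0; 1 0 0 -0.005 0 0 0; 1 0 0 -0.01 0 0 0; 1 0 0 -0.01 0 0 0; 1 0 0 -0.01 0 0 0; 1 0 0 -0.005 0 0 0; 1 0 0 0 0 0 0; 1 0 0 0 0 0 0",
)

```text
time: 10.95
tool_pos: [0.5306, 0.1828, 0.28]
eef_rot: [-3.127, -0.258, -0.0]
contact_force: [-0.5, 0.3, 0.6]
opening: -0.0002
```

```bash
python3 look.py w7
```

```text
10.95 [0.53055578 0.18278654 0.27998856] [-3.12744482e+00 -2.57992158e-01 -7.57916331e-05] [-0.48415553  0.33887191  0.62226944] [-0.00013164 -0.00813982  0.00996317 -0.00045073 -0.00598226  0.00034396]
```

View pics/w7.png

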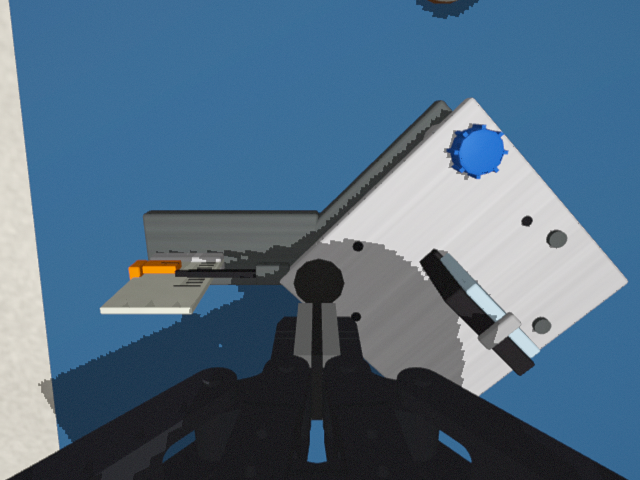

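```bash
python3 - <<'E'
from m import *
W=wcam("w7.npz")
print("tip",onx(W,(176,272.5),.0016),"knob1",atz(W,(477,151),.077),"button",atz(W,(319,282),.064))
from bench import robot
print(robot.hand_in())
E
```

```text
tip [  1.6        132.32097699  57.37968221] knob1 [0.60008795 0.13096743 0.077     ] button [0.5294208  0.18220447 0.064     ]
the job is handed in; nothing more can be done
None
```

I did the spring-return check on the blue-knobbed mount and handed the job in at about 11 s of the 43 s allowed. It reported no verdict.

- **Press:** With closed fingers I pushed the button down about 8 mm. The wrist camera then put the pointer tip within about 1–2 mm of the orange mark's centre line.
- **Hold:** I held it there for about 1.9 s with 5–6 N on the button. Partway through, the finger crept up about 0.8 mm, which is about 1.7 mm at the tip, and I pressed back down to the mark.
- **Release:** I eased off at about 9 mm/s. The force fell smoothly to about 1.7 N as the button reached its rest height, so I saw no sign of a snap-back.

**Last checks:**
- The pointer tip was back at its rest height, 57.4 mm against 57.2–57.5 mm before the press.
- The one blue knob still in view and the button were within about 1 mm of where they started.
- The robot was clear of everything, with the fingertips about 40 mm above the button and the force within sensor noise.

**Disagreements and gaps:**
- The force reading showed up to 3.9 N sideways during the hold. No mount shift from it showed in the images.
- The tip height depends on which edge of the needle I measured, so it is uncertain by about 1 mm.
- I did not measure the black-knobbed mount or the other items again at the end. I never moved the arm near them.

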